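# Pack the second tea bowl and press the transit-case lid home

## Robot

A 7-joint arm with a two-finger parallel gripper is mounted at the origin on the work surface. World frame = base frame: x ahead of the robot, y to its left, z up, the work surface at z = 0. Lengths are in m, angles in rad, forces in N, time in s.
With the tool pointing down it reaches from about 0.425 to 0.8 m from the base axis. Payload 8.3 kg.
Tool frame: the origin (TCP) lies midway between the tips of the shut fingers; the grasp point (between the pads) lies 19 mm behind it; z points along the fingers, y is the line along which they close (so a half turn about z gives the same grasp; the last joint's range is limited). The gripper opens to 85 mm and grips with 20 to 120 N. Pads are 22 mm wide; open, the fingers measure 114 mm over their backs; the gripper's body (76 mm by 85 mm) begins 54 mm behind the grasp point. The pads swing forward as they close: fully open they stand 13 mm farther back than shut.
Start: joints at [-1.312, 0.383, 0.016, 1.37, -0.006, 1.388, -0.046], TCP at [0.198, 0.593, 0.231] pointing down, gripper open.
Joint ranges: [-2.95, 2.95], [-0.25, 2.06], [-1.52, 1.56], [0.18, 2.33], [-1.44, 4.58], [0.02, 2.06], [-3.01, 3.01]. Speed limits (rad/s): [2.39, 2.39, 3.01, 3.01, 3.14, 3.14, 3.14].

## Interface

Orientations are given as a rotation vector (axis times angle).
In Python, from cell import bot, snapshot gives the robot as it stands (bot), with the cameras as plain functions.
- The arm moves only by the tool run_rows, called after "Emit:" as name(argument=value, ...) on one line, values as JSON. Schema: {"type":"object","properties":{"plan":{"type":"object","properties":{"dx":{"type":"array","items":{"type":"number"},"minItems":1,"maxItems":20},"dy":{"type":"array","items":{"type":"number"},"minItems":1,"maxItems":20},"dz":{"type":"array","items":{"type":"number"},"minItems":1,"maxItems":20},"rx":{"type":"array","items":{"type":"number"},"minItems":1,"maxItems":20},"ry":{"type":"array","items":{"type":"number"},"minItems":1,"maxItems":20},"rz":{"type":"array","items":{"type":"number"},"minItems":1,"maxItems":20}},"additionalProperties":false,"required":["dx","dy","dz","rx","ry","rz"]},"aperture":{"type":"number"},"only":{"type":"string"},"quiet":{"type":"boolean"},"lines":{"type":"string"}},"required":["plan"],"additionalProperties":false}. plan is an object with one list for each field, all of the same length, 1 to 20, a row being the entries at one place: dx, dy, dz (the shift in fractions of the full range, 1 being 750 mm), rx, ry, rz (a rotation vector in fractions of the full range, 1 being 180 degrees); each row is the pose to reach, as a shift and turn from the pose commanded when the call began, along the tool's axes at that moment; what a row does not reach only later rows make up. A row lasts 1/12 s, in which the tool goes at most 0.0417 m and 0.125 rad, less where a joint would pass 70% of its speed; a pose out of reach is approached as far as the arm can. aperture is the finger opening in m, set as the call begins (left out keeps the last). The fingers move at their own pace and stop on an object; the grip force is fixed at half the most. Time passes only in rows, so rows that do not move let the fingers close. The tool returns the time, the measured TCP pose, the force, the opening and the grip force at its end. only (a regular expression) keeps the lines of the reply that match it, lines (a string "A,B") keeps lines A to B, and quiet returns only ok. Shift and turn numbers lie between -1 and 1, and a call with a number outside is refused. Input that does not fit is refused with a message, and nothing moves.
- bot.state(): the state, without advancing time (a new reading comes with each control period).
- snapshot(name): name is "scene" or "top"; returns a dict with "img" (480x640x3 uint8, blue, green, red), "fx", "fy", "cx", "cy" (pixels), "position" and "rotation" of the camera in the world. Camera axes: x right, y up, looking along -z (the intrinsics and any distortion apply to the point x, -y, -z); pixel columns grow to the right and rows downward; lengths in m; the calibration is good to about 2 mm. A picture is of the moment at which its call begins. There is no depth.
- bot.hand_in(): hands the job in; it is judged then, once.
The state is a dict: "time_s": time; "joint_pos": joint angles; "joint_vel": joint speeds; "tau": joint torques, N m; "eef_pos": TCP position; "orientation": TCP orientation; "force": force on the tool from outside, world axes, zero at the start; "torque": the same for the moment, N m; "grip_width": finger opening in m; "grip_force": force on a finger pad.
Only numpy, scipy, OpenCV 4.12 (cv2) and the standard library are available. Lean on these libraries where they do the work, as an engineer would, in place of code of your own. Each camera call takes 0.05 s, during which the arm holds its last target. There are 200 camera calls.

## Task

Pack the single tea bowl that stands on the table between the plywood case and its lid, foot up as it is, into the free pocket of the case, setting it down without dropping it, and let go of it. Then take the case's lid by its handle, lay it on the case and slide it until it drops over the two steel locating pins hidden beneath it, and press it fully home against the rubber seal. Finish while still holding the lid pressed down, so that the latches can be snapped; do not drop the lid and leave the teapot, the sugar pot and the saucers alone.

Things in the scene. Friction and masses are not known exactly. Their poses are not given: they have to be found in the camera images.
- case: Open plywood case, fixed, 262 (x) x 146 (y) x 70 mm high; walls 12, floor 10 mm thick. Origin: centre of its underside on the table, z up. A divider 8 mm thick, 46 mm above the table, makes two pockets of 115 (x) x 122 (y) mm; 20 mm square battens fill the inner corners up to the rim. Two steel pins stand on the rim at two diagonal corners. Draw latches hang on the long sides.
- pocket (a point): centre of the free pocket's floor, at (-61.5, 0, 10) mm in the case's frame; axes as the case
- full_pocket (a point): centre of the other pocket's floor, at (61.5, 0, 10) mm in the case's frame, where the packed bowl stands
- pin_near (a point): tip of one locating pin, at (-113, -55, 86) mm in the case's frame; each pin is 10 mm thick, stands 16 mm above the rim, and tapers to 5 mm over its top 5 mm
- pin_far (a point): tip of the pin at (113, 55, 86) mm in the case's frame
- seal (a joint): how far the black rubber seal round the case's rim is squeezed, m: 0 free, standing 4 mm above the rim, 0.004 flush with it. It carries the lid's weight almost unsqueezed; pushing the lid right down onto the rim (lid's origin 70 mm above the case's) takes about 10 N more, and it springs back when let go
- lid: The case's lift-off plywood lid, right way up on the table, 262 (x) x 146 (y) x 24 mm, about 0.4 kg. Origin: centre of its underside, z up. Hollow below: a frame 18 mm high, 24 mm wide (36 mm square corners), with blind holes for the pins, 14 mm wide, 18 deep, open downwards at (-113, -55) and (113, 55) mm. Half a turn fits as well. Dark wooden bar handle on top, along x.
- handle (a point): middle of the lid's bar handle, at (0, 0, 63) mm in the lid's frame: a bar 124 (along x) x 18 (y) x 18 mm (z) on two end blocks 18 mm square at x = -51 and 51, with 30 mm of free height below it; grasp across y from above
- bowl: Dark blue and white china tea bowl standing upside down (foot up) on the table between case and lid, 92 mm wide at the lip, 60 mm high, about 0.16 kg. Origin: centre of the lip on the table, z up. On top its round white foot, 44 mm in diameter and 12 mm high, from 48 to 60 mm above the lip, is what to grasp from above; below it the bowl widens in a shoulder (radius 32 mm at 43 mm height).
- packed_bowl: the same sort of bowl, already standing foot up in the other pocket; leave it there
- teapot: china teapot, 58 mm radius, 137 mm high, with spout and handle; origin at the centre of its underside; leave alone
- sugar_pot: lidded china sugar pot, 47 mm radius, 110 mm high; origin at the centre of its underside; leave alone
- saucers: pile of four saucers, 62 mm radius, 40 mm high; origin at the centre of its underside; leave alone

How it is judged:
By the outcome, as a careful person would: the job done as asked, in the order asked, and still so for the second after the job is handed in, while the arm keeps its last pose, push and grip.
It also fails if it takes over 54 s, if anything falls off the work surface, if the arm or the gripper's body presses on something with over 40 N, if the wrist force passes 120 N, or if a joint passes its speed limit or range.

## Working session

There is one attempt and no reset: what is moved stays moved. The work goes in short steps, Python scripts to look and compute and a tool call to move; the robot and the scene stay as the last step left them, time stands still between calls to the robot, and variables do not carry over. Pictures are saved under pics/ and viewed, at most 10 in all, crops included, and the job is handed in when it is done.

```bash
ls; mkdir -p pics
```

Run:
```python
from cell import bot, snapshot
import cv2
for n in("scene","top"):
    s=snapshot(n); cv2.imwrite(f"pics/{n}0.png",s["img"])
    print(n,{k:v for k,v in s.items() if k!="img"})
print(bot.state())
```

```text
cell.py
pics
scene {'fx': 471.7809787284693, 'fy': 471.7809787284693, 'cx': 326.7565467709822, 'cy': 242.27797316478316, 'position': array([ 1.62432631, -0.28814298,  0.88215895]), 'rotation': array([0.79092189, 0.61414182, 1.18307972])}
top {'fx': 449.4540029658862, 'fy': 449.4540029658862, 'cx': 327.9104039306861, 'cy': 246.19117337206075, 'position': array([0.51376928, 0.01923049, 1.28457422]), 'rotation': array([ 0.06041345, -0.07651746, -1.57561206])}
{'time_s': 0.1, 'joint_pos': array([-1.31187611,  0.38419712,  0.01636217,  1.37105479, -0.00631526,
        1.38818721, -0.04647801]), 'joint_vel': array([ 6.96656336e-04, -1.96555279e-03, -2.35951539e-06, -1.12178524e-03,
       -4.55072219e-04,  1.38099844e-03,  8.28867266e-04]), 'tau': array([ 3.53431133e-03, -6.29124928e+01,  8.47780500e-01, -3.72755063e+01,
        1.67551223e-02,  1.04143296e-02,  5.13018688e-05]), 'eef_pos': array([0.19749209, 0.59249908, 0.23034932]), 'orientation': array([-5.03143767e-01, -3.10075517e+00,  2.78960881e-03]), 'force': array([ 0.74892523, -0.28642246, -0.36423961]), 'torque': array([ 0.03107025, -0.03279865,  0.0469198 ]), 'grip_force': 0.0, 'grip_width': 0.08536537749077092}
```

View pics/scene0.png

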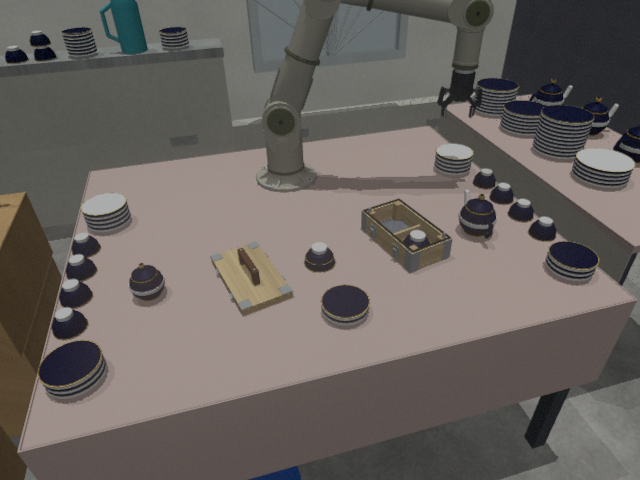

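View pics/top0.png

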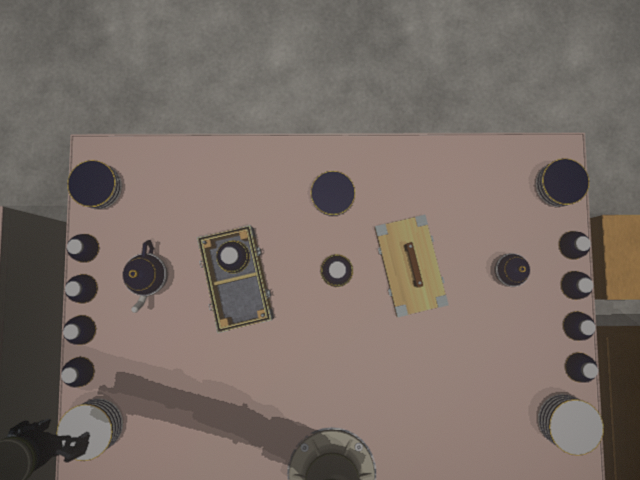

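Top view: case near (236,278) with its free pocket at the lower end, loose bowl's foot (337,270), lid near (411,265). In the scene view the case is at (405,233), the bowl at (320,257) and the lid at (250,275). I'll measure them with masks and enlarge the centre.

Create h.py:
```python
import numpy as np, cv2
from scipy.spatial.transform import Rotation as R
from cell import bot, snapshot
def ray(s,u,v):
    d=np.array([(u-s["cx"])/s["fx"],-(v-s["cy"])/s["fy"],-1.0]); return s["position"],R.from_rotvec(s["rotation"]).as_matrix()@d
def onz(s,u,v,z):
    p,d=ray(s,u,v); return p+d*(z-p[2])/d[2]
def proj(s,P):
    c=R.from_rotvec(s["rotation"]).as_matrix().T@(np.asarray(P)-s["position"]); return s["cx"]+s["fx"]*c[0]/-c[2], s["cy"]-s["fy"]*c[1]/-c[2]
def tri(s1,p1,s2,p2):
    a,d=ray(s1,*p1); b,e=ray(s2,*p2); t=np.linalg.lstsq(np.c_[d,-e],b-a,rcond=None)[0]; return (a+d*t[0]+b+e*t[1])/2, np.linalg.norm(a+d*t[0]-b-e*t[1])
def blobs(m,box,amin=15):
    x0,y0,x1,y1=box; k=np.zeros_like(m); k[y0:y1,x0:x1]=m[y0:y1,x0:x1]
    n,l,st,c=cv2.connectedComponentsWithStats(k)
    return l,[(i,st[i,4],c[i].round(2)) for i in range(1,n) if st[i,4]>=amin]
```

Run:
```python
from h import *
T=snapshot("top");S=snapshot("scene")
def go(s,box,f):
    x0,y0,x1,y1=box; cv2.imwrite(f,cv2.resize(s["img"][y0:y1,x0:x1],None,fx=3,fy=3,interpolation=cv2.INTER_CUBIC))
go(T,(190,205,455,340),"pics/tc.png"); go(S,(205,190,465,320),"pics/sc.png")
cv2.imwrite("pics/both.png",cv2.copyMakeBorder(np.vstack([cv2.imread("pics/tc.png")[:,:780][:400],cv2.imread("pics/sc.png")[:,:780]])[:795],0,0,0,0,0)) 
for n,s in(("top",T),("scene",S)):
    hsv=cv2.cvtColor(s["img"],cv2.COLOR_BGR2HSV)
    w=((hsv[...,1]<40)&(hsv[...,2]>150)).astype(np.uint8)
    for nm,b in (("white",(190,205,455,345) if n=="top" else (205,190,465,320)),): print(n,nm,blobs(w,b)[1])
    print([ (p,s["img"][p[1],p[0]],hsv[p[1],p[0]]) for p in ([(395,260),(420,290),(413,265),(300,300),(240,300)] if n=="top" else [(230,275),(270,290),(250,268),(330,220)])])
```

```text
top white [(1, np.int32(166), array([228.79, 254.85])), (2, np.int32(175), array([336.96, 269.34]))]
[((395, 260), array([ 89, 128, 151], dtype=uint8), array([ 19, 105, 151], dtype=uint8)), ((420, 290), array([ 94, 137, 154], dtype=uint8), array([ 22,  99, 154], dtype=uint8)), ((413, 265), array([46, 61, 85], dtype=uint8), array([ 12, 117,  85], dtype=uint8)), ((300, 300), array([121, 129, 151], dtype=uint8), array([  8,  51, 151], dtype=uint8)), ((240, 300), array([95, 91, 93], dtype=uint8), array([135,  11,  95], dtype=uint8))]
scene white [(1, np.int32(22362), array([330.94, 252.71])), (2, np.int32(99), array([417.33, 234.11]))]
[((230, 275), array([116, 148, 164], dtype=uint8), array([ 20,  75, 164], dtype=uint8)), ((270, 290), array([115, 150, 164], dtype=uint8), array([ 21,  76, 164], dtype=uint8)), ((250, 268), array([49, 60, 80], dtype=uint8), array([11, 99, 80], dtype=uint8)), ((330, 220), array([140, 145, 159], dtype=uint8), array([  8,  30, 159], dtype=uint8))]
```

View pics/tc.png

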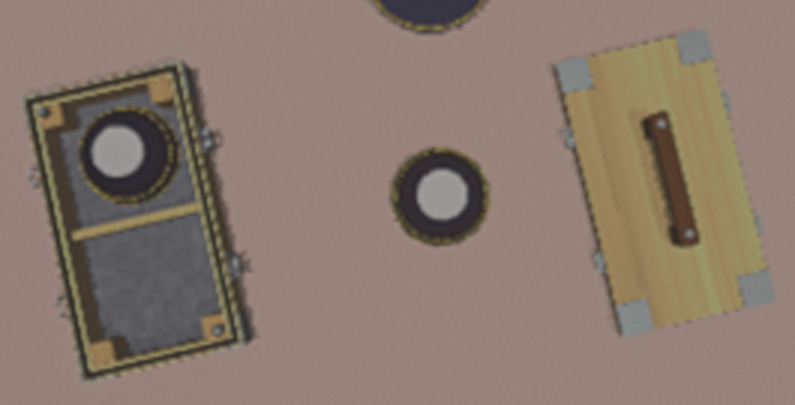

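View pics/sc.png

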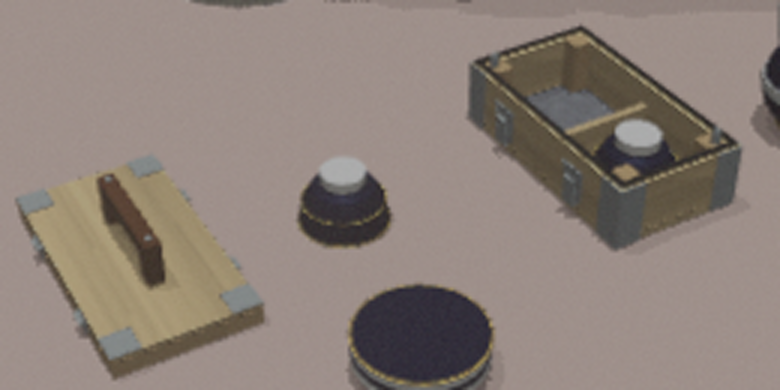

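The crops show the case's rim corners (top crop: (26,98), (182,63), (243,340), (85,377)), with pins at (43,112) and (218,328). The foot is at (442,194). The lid's plates sit at its four corners and the handle runs from (655,120) to (685,237).

Run:
```python
from h import *
np.set_printoptions(precision=4,suppress=True)
T=snapshot("top");S=snapshot("scene")
t=lambda p:(p[0]/3+190-1/3,p[1]/3+205-1/3); c=lambda p:(p[0]/3+205-1/3,p[1]/3+190-1/3)
# case
for nm,s,f,cs in(("top",T,t,[(26,98),(182,63),(243,340),(85,377)]),("scene",S,c,[(740,147),(622,185),(470,63),(581,27)])):
    P=np.array([onz(s,*f(q),.073)[:2] for q in cs]); print(nm,"case corners",P.ravel(),"c",P.mean(0))
    if nm=="scene": pass
    e=np.roll(P,-1,0)-P; print(np.linalg.norm(e,axis=1),np.degrees(np.arctan2(e[:,1],e[:,0])))
pf=tri(T,t((43,112)),S,c((716,132))); pn=tri(T,t((218,328)),S,c((495,58)))
print("pins tri",pf,pn); 
P=np.array([onz(T,*t(q),.084)[:2] for q in((43,112),(218,328))]); d=P[0]-P[1]
print("pins top",P,P.mean(0),np.linalg.norm(d),"yaw",np.degrees(np.arctan2(d[1],d[0])-np.arctan2(110,226)))
# pins: local detection of bright/gray? lid by colours
for nm,s,b in(("top",T,(372,205,455,325)),("scene",S,(205,230,297,316))):
    hsv=cv2.cvtColor(s["img"],cv2.COLOR_BGR2HSV); h,sa,v=cv2.split(hsv)
    g=((h>30)&(sa<60)&(v>80)).astype(np.uint8); br=((v<112)&(sa>80)).astype(np.uint8)
    print(nm,"plates",[(a,q,onz(s,*q,.024)[:2]) for _,a,q in blobs(g,b)[1]]); 
    l,bb=blobs(br,b,40); print("handle",[(a,q) for _,a,q in bb])
    wd=((h>14)&(h<30)&(sa>60 if nm=="top" else sa>45)).astype(np.uint8)|g|br
    k=np.zeros_like(wd);k[b[1]:b[3],b[0]:b[2]]=wd[b[1]:b[3],b[0]:b[2]]; k=cv2.morphologyEx(k,cv2.MORPH_OPEN,np.ones((3,3)))
    C=max(cv2.findContours(k,0,1)[0],key=cv2.contourArea)
    if nm=="top":
        Q=np.array([onz(s,*p,.024)[:2] for p in C[:,0]],np.float32)*1000; print("lid rect mm",cv2.minAreaRect(Q))
        for i,a,q in bb:
            H=np.array([onz(s,x,y,.07)[:2] for y,x in np.argwhere(l==i)]); w,V=np.linalg.eigh(np.cov(H.T)); print("handle z.07",H.mean(0),np.degrees(np.arctan2(V[1,1],V[0,1])))
    w=((sa<30)&(v>165)).astype(np.uint8); 
    for q in blobs(w,(318,250,356,290) if nm=="top" else (300,235,340,275))[1]: print("foot",q,onz(s,*q[2],.06))
```

```text
top case corners [0.6455 0.3566 0.6766 0.2165 0.4282 0.1603 0.3968 0.2998] c [0.5368 0.2583]
[0.1434 0.2546 0.1431 0.2551] [ -77.4874 -167.2369  102.6975   12.849 ]
scene case corners [0.6503 0.3563 0.6726 0.2221 0.4292 0.157  0.3959 0.298 ] c [0.537  0.2584]
[0.136  0.252  0.1449 0.261 ] [ -80.5867 -165.0174  103.2665   12.9088]
pins tri (array([0.6319, 0.3388, 0.082 ]), np.float64(0.0002031347741325928)) (array([0.4394, 0.1813, 0.0809]), np.float64(0.0003635387329212992))
pins top [[0.6317 0.3381]
 [0.4396 0.181 ]] [0.5357 0.2596] 0.24809235143134595 yaw 13.336680915408056
top plates [(np.int32(86), array([421.13, 220.14]), array([ 0.6965, -0.2589])), (np.int32(95), array([380.86, 229.69]), array([ 0.6698, -0.1441])), (np.int32(92), array([441.53, 300.71]), array([ 0.4692, -0.3104])), (np.int32(99), array([400.87, 310.43]), array([ 0.4431, -0.1961]))]
handle [(np.int32(355), array([413.24, 264.37]))]
lid rect mm ((569.48046875, -226.69676208496094), (262.9033203125, 147.9860382080078), 12.634289741516113)
handle z.07 [ 0.5692 -0.2243] -167.05030686895833
scene plates [(np.int32(47), array([252.87, 244.7 ]), array([ 0.4411, -0.1975])), (np.int32(51), array([216.22, 256.57]), array([ 0.468 , -0.3112])), (np.int32(70), array([285.07, 289.03]), array([ 0.6688, -0.1449])), (np.int32(82), array([244.27, 304.17]), array([ 0.6956, -0.2596]))]
handle [(np.int32(168), array([247.41, 260.51])), (np.int32(60), array([280.47, 298.3 ])), (np.int32(71), array([254.72, 308.06]))]
foot (1, np.int32(102), array([318.84, 246.11])) [ 0.5546 -0.0178  0.06  ]
```

Add to h.py:
```python
CASE=np.array([.5364,.259]); LID=np.array([.5696,-.227]); YAW=np.radians(12.9)
def need(xyz,yaw=YAW):
    """shift and turn in the tool's axes from the measured pose; tool down, tool y across case/lid y"""
    s=bot.state(); M=R.from_rotvec(s["orientation"]); y=np.array([-np.sin(yaw),np.cos(yaw),0]); z=np.array([0,0,-1.])
    G=min((R.from_matrix(np.c_[np.cross(k*y,z),k*y,z]) for k in(1,-1)),key=lambda g:(M.inv()*g).magnitude())
    print("shift",M.inv().apply(np.array(xyz)-s["eef_pos"]).round(4),"turn",(M.inv()*G).as_rotvec().round(4),"at",s["eef_pos"].round(4),"q",s["joint_pos"].round(2),"F",s["force"].round(1),"w",round(s["grip_width"],4),"t",s["time_s"])
```

Run:
```python
from h import *
T=snapshot("top"); b=onz(T,336.96,269.34,.06); print("bowl",b)
S=snapshot("scene"); print(proj(S,b))
l=cv2.cvtColor(T["img"],cv2.COLOR_BGR2HSV); print(blobs((l[...,2]<75).astype(np.uint8),(315,248,358,292))[1])
c,s=np.cos(YAW),np.sin(YAW); print("pocket",CASE+np.array([c,s])*-.0615)
need([b[0],b[1],.12])
```

```text
bowl [ 0.5572582  -0.01790764  0.06      ]
(np.float64(319.0534893046264), np.float64(246.63738595078206))
[(1, np.int32(448), array([336.04, 270.28]))]
pocket [0.47645219 0.24527012]
shift [-0.5343 -0.4656  0.1113] turn [-3.000e-04 -1.000e-04 -5.469e-01] at [0.1976 0.5928 0.2311] q [-1.31  0.38  0.02  1.37 -0.01  1.39 -0.05] F [-0.2 -0.2 -0.5] w 0.0855 t 0.4
```

The manual's scale: shifts go in shares of 750 mm and turns go in shares of 180 degrees. Converting my numbers, -0.534 m / 0.75 = -0.712, -0.466 m / 0.75 = -0.6213, -0.547 rad / 3.1416 = -0.1741.

Emit:
run_rows(plan={"dx": [-0.712, -0.712, -0.712, -0.712, -0.712, -0.712, -0.712, -0.712, -0.712, -0.712, -0.712, -0.712, -0.712, -0.712, -0.712, -0.712, -0.712, -0.712, -0.712, -0.712], "dy": [-0.6213, -0.6213, -0.6213, -0.6213, -0.6213, -0.6213, -0.6213, -0.6213, -0.6213, -0.6213, -0.6213, -0.6213, -0.6213, -0.6213, -0.6213, -0.6213, -0.6213, -0.6213, -0.6213, -0.6213], "dz": [0.1067, 0.1067, 0.1067, 0.1067, 0.1067, 0.1067, 0.1067, 0.1067, 0.1067, 0.1067, 0.1067, 0.1067, 0.1067, 0.1067, 0.1067, 0.1067, 0.1067, 0.1067, 0.1067, 0.1067], "rx": [0, 0, 0, 0, 0, 0, 0, 0, 0, 0, 0, 0, 0, 0, 0, 0, 0, 0, 0, 0], "ry": [0, 0, 0, 0, 0, 0, 0, 0, 0, 0, 0, 0, 0, 0, 0, 0, 0, 0, 0, 0], "rz": [-0.1741, -0.1741, -0.1741, -0.1741, -0.1741, -0.1741, -0.1741, -0.1741, -0.1741, -0.1741, -0.1741, -0.1741, -0.1741, -0.1741, -0.1741, -0.1741, -0.1741, -0.1741, -0.1741, -0.1741]}, aperture=0.062)

```text
time_s: 2.07
eef_pos: [0.5568, -0.0186, 0.151]
orientation: [0.35, -3.121, 0.0]
force: [-0.4, 0.6, 0.0]
grip_width: 0.062
grip_force: 0.0
```

```bash
python3 -c "
from h import *
need([.5572,-.0179,.047])"
```

```text
shift [-0.0006  0.0006  0.104 ] turn [-0.     -0.0006 -0.0015] at [ 0.5568 -0.0186  0.151 ] q [-0.38  0.31  0.44  1.69 -0.14  1.18  1.89] F [-0.4  0.6  0. ] w 0.062 t 2.0667
```

Scaled: 0.103 m / 0.75 = 0.1373, 0.09 m / 0.75 = 0.12.

Emit:
run_rows(plan={"dx": [0, 0, 0, 0, 0, 0], "dy": [0.0013, 0.0013, 0.0013, 0.0013, 0.0013, 0.0013], "dz": [0.0533, 0.0933, 0.12, 0.1373, 0.1373, 0.1373], "rx": [0, 0, 0, 0, 0, 0], "ry": [0, 0, 0, 0, 0, 0], "rz": [0, 0, 0, 0, 0, 0]})

```text
time_s: 2.57
eef_pos: [0.5561, -0.0155, 0.0483]
orientation: [0.356, -3.12, -0.001]
force: [-0.2, -1.4, 0.2]
grip_width: 0.0619
grip_force: 0.0
```

```bash
python3 -c "
from h import *
S=snapshot('scene'); cv2.imwrite('pics/g.png',cv2.resize(S['img'][190:290,260:380],None,fx=5,fy=5,interpolation=cv2.INTER_CUBIC))"
```

```text
(no output)
```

View pics/g.png

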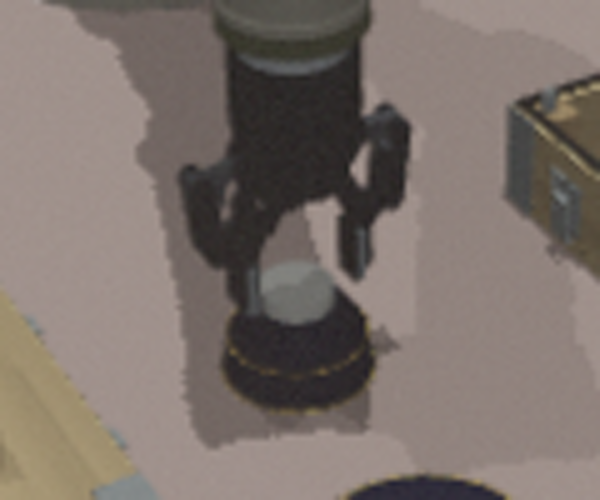

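The fingers straddle the foot (foot at (297,290), tips at (250,310) and (355,275)), just above the shoulder.

Emit:
run_rows(plan={"dx": [0, 0], "dy": [0, 0], "dz": [0, 0], "rx": [0, 0], "ry": [0, 0], "rz": [0, 0]})

```text
time_s: 2.78
eef_pos: [0.5576, -0.0166, 0.0498]
orientation: [-0.354, 3.119, 0.0]
force: [0.6, 0.2, 0.2]
grip_width: 0.0618
grip_force: 0.0
```

```bash
python3 -c "
from h import *
need([.5572,-.0179,.047])"
```

```text
shift [ 0.0007 -0.0011  0.0028] turn [-0.0001  0.0025  0.0006] at [ 0.5576 -0.0166  0.0498] q [-0.36  0.42  0.41  1.79 -0.2   0.97  1.93] F [0.6 0.2 0.2] w 0.0618 t 2.7833
```

Scaled: 0.002 m / 0.75 = 0.0027, -0.001 m / 0.75 = -0.0013.

Emit:
run_rows(plan={"dx": [0, 0, 0, 0, 0, 0], "dy": [-0.0013, -0.0013, -0.0013, -0.0013, -0.0013, -0.0013], "dz": [0.0027, 0.0027, 0.0027, 0.0027, 0.0027, 0.0027], "rx": [0, 0, 0, 0, 0, 0], "ry": [0, 0, 0, 0, 0, 0], "rz": [0, 0, 0, 0, 0, 0]}, aperture=0.03)

```text
time_s: 3.28
eef_pos: [0.5575, -0.0181, 0.0473]
orientation: [-0.353, 3.12, 0.0]
force: [-1.9, -0.6, 6.0]
grip_width: 0.0417
grip_force: 59.8
```

Emit:
run_rows(plan={"dx": [0, 0, 0, 0], "dy": [0, 0, 0, 0], "dz": [0, 0, 0, 0], "rx": [0, 0, 0, 0], "ry": [0, 0, 0, 0], "rz": [0, 0, 0, 0]})

```text
time_s: 3.62
eef_pos: [0.5575, -0.0181, 0.0473]
orientation: [-0.353, 3.12, 0.0]
force: [-2.2, 0.5, 6.2]
grip_width: 0.0414
grip_force: 59.8
```

Scaled: -0.11 m / 0.75 = -0.1467, -0.09 m / 0.75 = -0.12.

Emit:
run_rows(plan={"dx": [0, 0, 0, 0, 0, 0, 0], "dy": [0, 0, 0, 0, 0, 0, 0], "dz": [-0.0133, -0.04, -0.08, -0.12, -0.1467, -0.1467, -0.1467], "rx": [0, 0, 0, 0, 0, 0, 0], "ry": [0, 0, 0, 0, 0, 0, 0], "rz": [0, 0, 0, 0, 0, 0, 0]})

```text
time_s: 4.2
eef_pos: [0.5575, -0.0181, 0.1577]
orientation: [-0.353, 3.119, 0.0]
force: [-0.3, 0.3, -2.9]
grip_width: 0.0412
grip_force: 61.1
```

Run:
```python
from h import *
need([.4765,.2453,.155])
S=snapshot('scene'); cv2.imwrite('pics/g2.png',cv2.resize(S['img'][150:290,240:400],None,fx=4,fy=4,interpolation=cv2.INTER_CUBIC))
```

```text
shift [0.0201 0.2749 0.0026] turn [-0.0002  0.0026 -0.0001] at [ 0.5575 -0.0181  0.1577] q [-0.39  0.3   0.45  1.69 -0.14  1.19  1.89] F [-0.3  0.3 -2.9] w 0.0412 t 4.2
```

View pics/g2.png

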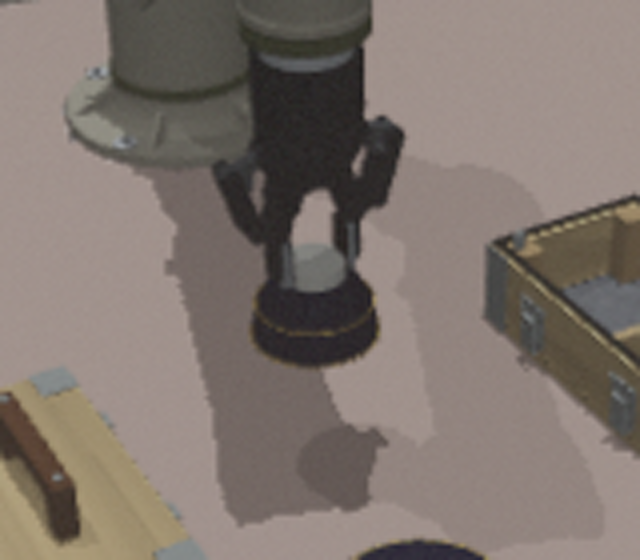

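The bowl hangs level from the fingers (foot at (315,268)). Now carry it over the pocket.

Scaled: 0.275 m / 0.75 = 0.3667, 0.265 m / 0.75 = 0.3533.

Emit:
run_rows(plan={"dx": [0.0027, 0.0067, 0.0133, 0.016, 0.0187, 0.0213, 0.024, 0.0267, 0.0267, 0.0267, 0.0267, 0.0267], "dy": [0.04, 0.0867, 0.1333, 0.18, 0.2267, 0.2733, 0.32, 0.3533, 0.3667, 0.3667, 0.3667, 0.3667], "dz": [0, 0, 0, 0, 0, 0, 0, 0, 0, 0, 0, 0], "rx": [0, 0, 0, 0, 0, 0, 0, 0, 0, 0, 0, 0], "ry": [0, 0, 0, 0, 0, 0, 0, 0, 0, 0, 0, 0], "rz": [0, 0, 0, 0, 0, 0, 0, 0, 0, 0, 0, 0]})

```text
time_s: 5.25
eef_pos: [0.4763, 0.2433, 0.1555]
orientation: [0.349, -3.121, 0.003]
force: [-0.2, -0.9, -1.6]
grip_width: 0.0414
grip_force: 61.3
```

```bash
python3 -c "
from h import *
need([.4765,.2453,.0575])"
```

```text
shift [-0.0008  0.0021  0.098 ] turn [-0.0015 -0.0014 -0.0024] at [0.4763 0.2433 0.1555] q [-0.77  0.24  0.28  1.74 -0.07  1.17  1.32] F [-0.2 -0.9 -1.6] w 0.0414 t 5.25
```

Scaled: 0.094 m / 0.75 = 0.1253, 0.092 m / 0.75 = 0.1227.

Emit:
run_rows(plan={"dx": [0, 0, 0, 0, 0, 0, 0, 0], "dy": [0.0013, 0.0013, 0.0013, 0.0013, 0.0013, 0.0013, 0.0013, 0.0013], "dz": [0.04, 0.08, 0.1067, 0.1173, 0.1227, 0.1253, 0.1253, 0.1253], "rx": [0, 0, 0, 0, 0, 0, 0, 0], "ry": [0, 0, 0, 0, 0, 0, 0, 0], "rz": [0, 0, 0, 0, 0, 0, 0, 0]})

```text
time_s: 5.92
eef_pos: [0.4767, 0.2467, 0.0636]
orientation: [-0.352, 3.12, 0.001]
force: [-0.6, 0.3, -1.8]
grip_width: 0.0413
grip_force: 61.3
```

```bash
python3 -c "
from h import *
need([.4765,.2453,.0575])"
```

```text
shift [ 0.0006 -0.0013  0.0061] turn [ 0.0007  0.002  -0.0004] at [0.4767 0.2467 0.0636] q [-0.76  0.35  0.27  1.83 -0.11  0.97  1.35] F [-0.6  0.3 -1.8] w 0.0413 t 5.9167
```

Scaled: 0.004 m / 0.75 = 0.0053, 0.003 m / 0.75 = 0.004.

Emit:
run_rows(plan={"dx": [0, 0, 0, 0], "dy": [0, 0, 0, 0], "dz": [0.0027, 0.004, 0.0053, 0.0053], "rx": [0, 0, 0, 0], "ry": [0, 0, 0, 0], "rz": [0, 0, 0, 0]})

```text
time_s: 6.25
eef_pos: [0.4757, 0.2466, 0.0583]
orientation: [-0.353, 3.122, 0.0]
force: [0.1, -2.0, -1.6]
grip_width: 0.0411
grip_force: 61.3
```

Emit:
run_rows(plan={"dx": [0, 0, 0, 0, 0], "dy": [0, 0, 0, 0, 0], "dz": [0.0013, 0.002, 0.0027, 0.0027, 0.0027], "rx": [0, 0, 0, 0, 0], "ry": [0, 0, 0, 0, 0], "rz": [0, 0, 0, 0, 0]})

```text
time_s: 6.67
eef_pos: [0.4758, 0.2466, 0.0573]
orientation: [-0.353, 3.121, 0.001]
force: [-4.7, -2.3, 9.1]
grip_width: 0.0415
grip_force: 62.4
```

Contact is felt at the expected height, so release and rise.

Emit:
run_rows(plan={"dx": [0, 0, 0, 0, 0], "dy": [0, 0, 0, 0, 0], "dz": [0, 0, 0, 0, 0], "rx": [0, 0, 0, 0, 0], "ry": [0, 0, 0, 0, 0], "rz": [0, 0, 0, 0, 0]}, aperture=0.062)

```text
time_s: 7.08
eef_pos: [0.4757, 0.2465, 0.0562]
orientation: [0.353, -3.122, 0.0]
force: [0.1, -0.7, 0.5]
grip_width: 0.0625
grip_force: 0.0
```

Emit:
run_rows(plan={"dx": [0, 0, 0, 0, 0, 0, 0], "dy": [0, 0, 0, 0, 0, 0, 0], "dz": [-0.0133, -0.04, -0.0867, -0.1333, -0.1867, -0.1867, -0.1867], "rx": [0, 0, 0, 0, 0, 0, 0], "ry": [0, 0, 0, 0, 0, 0, 0], "rz": [0, 0, 0, 0, 0, 0, 0]})

```text
time_s: 7.67
eef_pos: [0.4773, 0.2473, 0.1999]
orientation: [-0.352, 3.116, 0.005]
force: [-0.0, 0.5, -1.0]
grip_width: 0.0617
grip_force: 0.0
```

```bash
python3 -c "
from h import *
need([LID[0],LID[1],.15])"
```

```text
shift [ 0.0162 -0.483   0.0486] turn [ 0.0025  0.0059 -0.0001] at [0.4773 0.2473 0.1999] q [-0.78  0.21  0.29  1.68 -0.06  1.26  1.31] F [-0.   0.5 -1. ] w 0.0617 t 7.6667
```

Scaled: -0.483 m / 0.75 = -0.644, -0.48 m / 0.75 = -0.64.

Emit:
run_rows(plan={"dx": [0.0213, 0.0213, 0.0213, 0.0213, 0.0213, 0.0213, 0.0213, 0.0213, 0.0213, 0.0213, 0.0213, 0.0213, 0.0213, 0.0213, 0.0213, 0.0213], "dy": [-0.0533, -0.64, -0.644, -0.644, -0.644, -0.644, -0.644, -0.644, -0.644, -0.644, -0.644, -0.644, -0.644, -0.644, -0.644, -0.644], "dz": [0, 0.064, 0.064, 0.064, 0.064, 0.064, 0.064, 0.064, 0.064, 0.064, 0.064, 0.064, 0.064, 0.064, 0.064, 0.064], "rx": [0, 0, 0, 0, 0, 0, 0, 0, 0, 0, 0, 0, 0, 0, 0, 0], "ry": [0, 0, 0, 0, 0, 0, 0, 0, 0, 0, 0, 0, 0, 0, 0, 0], "rz": [0, 0, 0, 0, 0, 0, 0, 0, 0, 0, 0, 0, 0, 0, 0, 0]}, aperture=0.05)

```text
time_s: 9.0
eef_pos: [0.5681, -0.226, 0.1478]
orientation: [0.356, -3.121, -0.002]
force: [1.2, 0.2, 0.7]
grip_width: 0.05
grip_force: 0.0
```

Run:
```python
from h import *
need([LID[0],LID[1],.044])
T=snapshot('top'); hsv=cv2.cvtColor(T["img"],cv2.COLOR_BGR2HSV)
c=blobs(((hsv[...,1]<40)&(hsv[...,2]>150)).astype(np.uint8),(190,205,290,345))[1]; print(c,[onz(T,*q[2],.07) for q in c])
cv2.imwrite('pics/t2.png',cv2.resize(T['img'][205:340,190:455],None,fx=3,fy=3,interpolation=cv2.INTER_CUBIC))
```

```text
shift [-0.0013 -0.0015  0.1038] turn [ 0.0013 -0.0005  0.0022] at [ 0.5681 -0.226   0.1478] q [-0.09  0.45  0.56  1.55 -0.25  1.22  2.31] F [1.2 0.2 0.7] w 0.05 t 9.0
[(4, np.int32(184), array([228.79, 255.08])), (6, np.int32(186), array([238.76, 300.27]))] [array([0.59716105, 0.27444035, 0.07      ]), array([0.47567087, 0.24623302, 0.07      ])]
```

View pics/t2.png

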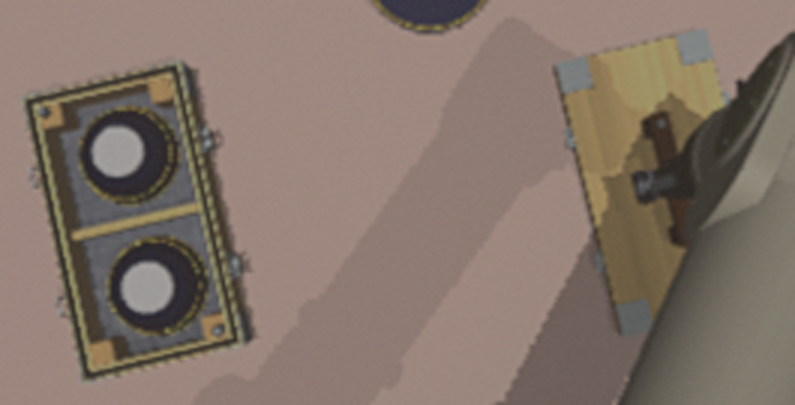

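The bowl stands square in the pocket (foot at (148,287) in the crop), and the gripper is above the handle. Now grasp the lid.

Scaled: 0.102 m / 0.75 = 0.136, 0.085 m / 0.75 = 0.1133.

Emit:
run_rows(plan={"dx": [-0.0013, -0.0013, -0.0013, -0.0013, -0.0013, -0.0013, -0.0013], "dy": [-0.0013, -0.0013, -0.0013, -0.0013, -0.0013, -0.0013, -0.0013], "dz": [0.04, 0.08, 0.1133, 0.136, 0.136, 0.136, 0.136], "rx": [0, 0, 0, 0, 0, 0, 0], "ry": [0, 0, 0, 0, 0, 0, 0], "rz": [0, 0, 0, 0, 0, 0, 0]})

```text
time_s: 9.63
eef_pos: [0.5702, -0.2283, 0.0479]
orientation: [-0.354, 3.12, -0.001]
force: [-0.4, 0.2, 0.0]
grip_width: 0.0498
grip_force: 0.0
```

Emit:
run_rows(plan={"dx": [0, 0, 0, 0, 0, 0, 0], "dy": [0, 0, 0, 0, 0, 0, 0], "dz": [0, 0, 0, 0, 0, 0, 0], "rx": [0, 0, 0, 0, 0, 0, 0], "ry": [0, 0, 0, 0, 0, 0, 0], "rz": [0, 0, 0, 0, 0, 0, 0]}, aperture=0.005)

```text
time_s: 10.22
eef_pos: [0.5701, -0.2288, 0.0478]
orientation: [-0.353, 3.119, -0.001]
force: [-1.6, 0.7, 5.9]
grip_width: 0.0167
grip_force: 60.2
```

```bash
python3 -c "
from h import *
need([LID[0],LID[1],.044])"
```

```text
shift [0.0001 0.0019 0.0038] turn [-0.0009  0.0022  0.0002] at [ 0.5701 -0.2288  0.0478] q [-0.06  0.55  0.52  1.64 -0.31  1.03  2.36] F [-1.6  0.7  5.9] w 0.0167 t 10.2167
```

Scaled: -0.14 m / 0.75 = -0.1867, -0.12 m / 0.75 = -0.16.

Emit:
run_rows(plan={"dx": [0, 0, 0, 0, 0, 0, 0, 0], "dy": [0, 0, 0, 0, 0, 0, 0, 0], "dz": [-0.0133, -0.04, -0.08, -0.12, -0.16, -0.1867, -0.1867, -0.1867], "rx": [0, 0, 0, 0, 0, 0, 0, 0], "ry": [0, 0, 0, 0, 0, 0, 0, 0], "rz": [0, 0, 0, 0, 0, 0, 0, 0]})

```text
time_s: 10.88
eef_pos: [0.5694, -0.2289, 0.1872]
orientation: [-0.353, 3.12, -0.001]
force: [-0.7, 0.0, -4.8]
grip_width: 0.0169
grip_force: 59.1
```

```bash
python3 -c "
from h import *
print('tau',bot.state()['torque']);need([CASE[0],CASE[1],.18])"
```

```text
tau [ 1.92182255e-02 -3.63091292e-03  6.48581139e-05]
shift [-0.0767  0.4829  0.007 ] turn [-0.0008  0.0017 -0.0001] at [ 0.5694 -0.2289  0.1872] q [-0.09  0.42  0.58  1.49 -0.23  1.3   2.3 ] F [-0.7  0.  -4.8] w 0.0169 t 10.8833
```

Scaled: 0.483 m / 0.75 = 0.644, 0.47 m / 0.75 = 0.6267.

Emit:
run_rows(plan={"dx": [-0.0053, -0.0133, -0.0213, -0.0293, -0.0387, -0.0467, -0.056, -0.064, -0.072, -0.0813, -0.0893, -0.096, -0.1, -0.1027, -0.1027, -0.1027, -0.1027, -0.1027], "dy": [0.0333, 0.08, 0.1333, 0.1867, 0.24, 0.2933, 0.3467, 0.4, 0.4533, 0.5067, 0.56, 0.6, 0.6267, 0.64, 0.644, 0.644, 0.644, 0.644], "dz": [0, 0, 0, 0, 0, 0, 0, 0, 0, 0, 0, 0, 0, 0, 0, 0, 0, 0], "rx": [0, 0, 0, 0, 0, 0, 0, 0, 0, 0, 0, 0, 0, 0, 0, 0, 0, 0], "ry": [0, 0, 0, 0, 0, 0, 0, 0, 0, 0, 0, 0, 0, 0, 0, 0, 0, 0], "rz": [0, 0, 0, 0, 0, 0, 0, 0, 0, 0, 0, 0, 0, 0, 0, 0, 0, 0]})

```text
time_s: 12.38
eef_pos: [0.537, 0.2568, 0.1861]
orientation: [0.348, -3.122, 0.002]
force: [0.5, -0.7, -3.2]
grip_width: 0.0171
grip_force: 59.2
```

Run:
```python
from h import *
need([CASE[0],CASE[1],.14])
S=snapshot('scene'); cv2.imwrite('pics/l.png',cv2.resize(S['img'][150:290,340:490],None,fx=4,fy=4,interpolation=cv2.INTER_CUBIC))
T=snapshot('top'); hsv=cv2.cvtColor(T["img"],cv2.COLOR_BGR2HSV); h,sa,v=cv2.split(hsv)
z=bot.state()["eef_pos"][2]-.048+.024
for s in(T,S):
    h,sa,v=cv2.split(cv2.cvtColor(s["img"],cv2.COLOR_BGR2HSV))
    print([(a,q,onz(s,*q,z)[:2].round(4)) for _,a,q in blobs(((h>30)&(sa<60)&(v>90)).astype(np.uint8),(185,195,290,350) if s is T else (345,170,470,280),25)[1]])
```

```text
shift [0.0001 0.0023 0.0461] turn [-0.0011 -0.0004 -0.0032] at [0.537  0.2568 0.1861] q [-0.78  0.35  0.36  1.54 -0.13  1.27  1.39] F [ 0.5 -0.7 -3.2] w 0.0171 t 12.3833
[(np.int32(123), array([241.04, 226.3 ]), array([0.6631, 0.2253])), (np.int32(45), array([196.82, 234.36]), array([0.6433, 0.3356])), (np.int32(100), array([260.62, 317.46]), array([0.4361, 0.1746]))]
[(np.int32(35), array([367.83, 185.91]), array([0.4335, 0.1739])), (np.int32(54), array([447.94, 211.04]), array([0.6357, 0.3396])), (np.int32(62), array([414.34, 222.74]), array([0.6619, 0.2249]))]
```

View pics/l.png

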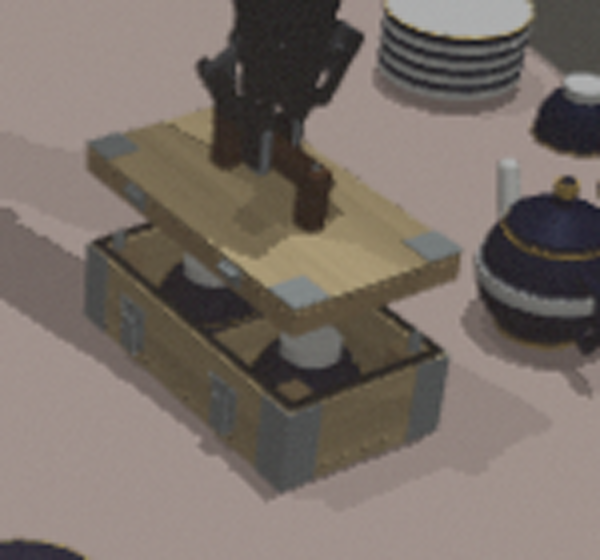

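Lid is level over the case and slightly towards −y; pins at crop (118,240) and (415,340). Shift 2 mm and lower to just above the pins.

Scaled: 0.046 m / 0.75 = 0.0613, 0.002 m / 0.75 = 0.0027.

Emit:
run_rows(plan={"dx": [0, -0.0013, -0.0013, -0.0013, -0.0013, -0.0013, -0.0013], "dy": [0.0027, 0.0027, 0.0027, 0.0027, 0.0027, 0.0027, 0.0027], "dz": [0.02, 0.04, 0.0533, 0.06, 0.0613, 0.0613, 0.0613], "rx": [0, 0, 0, 0, 0, 0, 0], "ry": [0, 0, 0, 0, 0, 0, 0], "rz": [0, 0, 0, 0, 0, 0, 0]})

```text
time_s: 13.07
eef_pos: [0.5374, 0.2616, 0.1411]
orientation: [-0.352, 3.121, 0.001]
force: [-0.6, 0.1, -3.5]
grip_width: 0.0173
grip_force: 59.2
```

Emit:
run_rows(plan={"dx": [0, 0, 0, 0, 0, 0], "dy": [0, 0, 0, 0, 0, 0], "dz": [0.0027, 0.0053, 0.008, 0.0107, 0.0107, 0.0107], "rx": [0, 0, 0, 0, 0, 0], "ry": [0, 0, 0, 0, 0, 0], "rz": [0, 0, 0, 0, 0, 0]})

```text
time_s: 13.57
eef_pos: [0.5367, 0.2616, 0.1321]
orientation: [0.353, -3.121, 0.0]
force: [0.6, 0.4, -4.1]
grip_width: 0.0168
grip_force: 59.2
```

```bash
python3 -c "
from h import *
print(bot.state()['torque']);need([CASE[0],CASE[1],.118])"
```

```text
[ 0.00486314 -0.01917667  0.00661998]
shift [ 0.0009 -0.0024  0.0141] turn [-0.0001 -0.0005  0.0002] at [0.5367 0.2616 0.1321] q [-0.78  0.4   0.35  1.6  -0.15  1.17  1.4 ] F [ 0.6  0.4 -4.1] w 0.0168 t 13.5667
```

Scaled: 0.004 m / 0.75 = 0.0053, -0.001 m / 0.75 = -0.0013.

Emit:
run_rows(plan={"dx": [0, 0, 0, 0, 0], "dy": [-0.0013, -0.0013, -0.0013, -0.0013, -0.0013], "dz": [0.0013, 0.0027, 0.004, 0.0053, 0.0053], "rx": [0, 0, 0, 0, 0], "ry": [0, 0, 0, 0, 0], "rz": [0, 0, 0, 0, 0]})

```text
time_s: 13.98
eef_pos: [0.537, 0.2606, 0.128]
orientation: [0.353, -3.121, 0.0]
force: [0.4, 0.4, -3.5]
grip_width: 0.0166
grip_force: 59.2
```

```bash
python3 -c "
from h import *
print(bot.state()['torque']);need([CASE[0],CASE[1],.118])"
```

```text
[0.00058685 0.07481431 0.01390592]
shift [ 0.0009 -0.0014  0.01  ] turn [-0.0001 -0.0004  0.0001] at [0.537  0.2606 0.128 ] q [-0.77  0.4   0.35  1.61 -0.15  1.16  1.41] F [ 0.4  0.4 -3.5] w 0.0166 t 13.9833
```

Scaled: 0.004 m / 0.75 = 0.0053, 0.003 m / 0.75 = 0.004.

Emit:
run_rows(plan={"dx": [0, 0, 0, 0, 0], "dy": [0, 0, 0, 0, 0], "dz": [0.0013, 0.0027, 0.004, 0.0053, 0.0053], "rx": [0, 0, 0, 0, 0], "ry": [0, 0, 0, 0, 0], "rz": [0, 0, 0, 0, 0]})

```text
time_s: 14.4
eef_pos: [0.537, 0.2605, 0.124]
orientation: [0.353, -3.121, 0.0]
force: [0.1, 0.7, -4.3]
grip_width: 0.0171
grip_force: 59.2
```

```bash
python3 -c "
from h import *
print(bot.state()['torque']);need([CASE[0],CASE[1],.118])"
```

```text
[-0.0504704  -0.00399613  0.02508263]
shift [ 0.0009 -0.0014  0.006 ] turn [-0.0001 -0.0005  0.0001] at [0.537  0.2605 0.124 ] q [-0.77  0.41  0.35  1.61 -0.15  1.15  1.41] F [ 0.1  0.7 -4.3] w 0.0171 t 14.4
```

No lateral force, and the lid is about 10 mm below the pin tips, so the pins are in. Press on.

Scaled: 0.004 m / 0.75 = 0.0053, 0.003 m / 0.75 = 0.004.

Emit:
run_rows(plan={"dx": [0, 0, 0, 0, 0], "dy": [0, 0, 0, 0, 0], "dz": [0.0013, 0.0027, 0.004, 0.0053, 0.0053], "rx": [0, 0, 0, 0, 0], "ry": [0, 0, 0, 0, 0], "rz": [0, 0, 0, 0, 0]})

```text
time_s: 14.82
eef_pos: [0.5372, 0.2606, 0.1207]
orientation: [-0.353, 3.121, 0.0]
force: [-2.7, -0.2, 4.1]
grip_width: 0.0168
grip_force: 60.2
```

Emit:
run_rows(plan={"dx": [0, 0, 0, 0], "dy": [0, 0, 0, 0], "dz": [0.0013, 0.0027, 0.0027, 0.0027], "rx": [0, 0, 0, 0], "ry": [0, 0, 0, 0], "rz": [0, 0, 0, 0]})

```text
time_s: 15.15
eef_pos: [0.5372, 0.2607, 0.119]
orientation: [-0.353, 3.121, 0.001]
force: [-4.2, -1.7, 6.4]
grip_width: 0.0171
grip_force: 60.7
```

```bash
python3 -c "
from h import *
print(bot.state()['torque']);need([CASE[0],CASE[1],.118])"
```

```text
[-0.40012805  0.83404563  0.03166454]
shift [ 0.0012 -0.0015  0.001 ] turn [0.0004 0.0005 0.0001] at [0.5372 0.2607 0.119 ] q [-0.77  0.41  0.35  1.62 -0.15  1.14  1.41] F [-4.2 -1.7  6.4] w 0.0171 t 15.15
```

Emit:
run_rows(plan={"dx": [0, 0, 0, 0], "dy": [0, 0, 0, 0], "dz": [0.0013, 0.0027, 0.0027, 0.0027], "rx": [0, 0, 0, 0], "ry": [0, 0, 0, 0], "rz": [0, 0, 0, 0]})

```text
time_s: 15.48
eef_pos: [0.5373, 0.2607, 0.1178]
orientation: [-0.353, 3.121, 0.001]
force: [-6.5, -2.6, 12.2]
grip_width: 0.0169
grip_force: 61.6
```

Emit:
run_rows(plan={"dx": [0, 0, 0, 0], "dy": [0, 0, 0, 0], "dz": [0.0013, 0.0027, 0.0027, 0.0027], "rx": [0, 0, 0, 0], "ry": [0, 0, 0, 0], "rz": [0, 0, 0, 0]})

```text
time_s: 15.82
eef_pos: [0.5373, 0.2607, 0.1178]
orientation: [-0.353, 3.12, 0.003]
force: [-14.3, -6.1, 27.6]
grip_width: 0.0168
grip_force: 63.6
```

```bash
python3 -c "
from h import *
print(bot.state()['torque']);need([CASE[0],CASE[1],.118])"
```

```text
[-1.35054218  2.94051381 -0.04177137]
shift [ 0.0013 -0.0015 -0.0002] turn [0.0016 0.0015 0.    ] at [0.5373 0.2607 0.1178] q [-0.77  0.41  0.35  1.62 -0.15  1.14  1.41] F [-14.3  -6.1  27.6] w 0.0168 t 15.8167
```

Hard stop reached at TCP z 0.1178 (lid at about 70 mm). I'll relieve the sideways load a little and check with a picture.

Scaled: 0.001 m / 0.75 = 0.0013.

Emit:
run_rows(plan={"dx": [0.0013, 0.0013, 0.0013, 0.0013, 0.0013, 0.0013], "dy": [0, 0, 0, 0, 0, 0], "dz": [0, 0, 0, 0, 0, 0], "rx": [0, 0, 0, 0, 0, 0], "ry": [0, 0, 0, 0, 0, 0], "rz": [0, 0, 0, 0, 0, 0]})

```text
time_s: 16.32
eef_pos: [0.5373, 0.2607, 0.1178]
orientation: [-0.352, 3.118, 0.003]
force: [-9.5, -4.3, 24.3]
grip_width: 0.017
grip_force: 63.1
```

Run:
```python
from h import *
print(bot.state()['torque']);need([CASE[0],CASE[1],.118])
S=snapshot('scene'); cv2.imwrite('pics/l2.png',cv2.resize(S['img'][170:290,340:490],None,fx=5,fy=5,interpolation=cv2.INTER_CUBIC))
```

```text
[-1.03458323e+00  1.94514166e+00 -1.72419666e-03]
shift [ 0.0013 -0.0015 -0.0002] turn [ 0.0017  0.0036 -0.0002] at [0.5373 0.2607 0.1178] q [-0.77  0.41  0.35  1.62 -0.15  1.13  1.41] F [-9.5 -4.3 24.3] w 0.017 t 16.3167
```

View pics/l2.png

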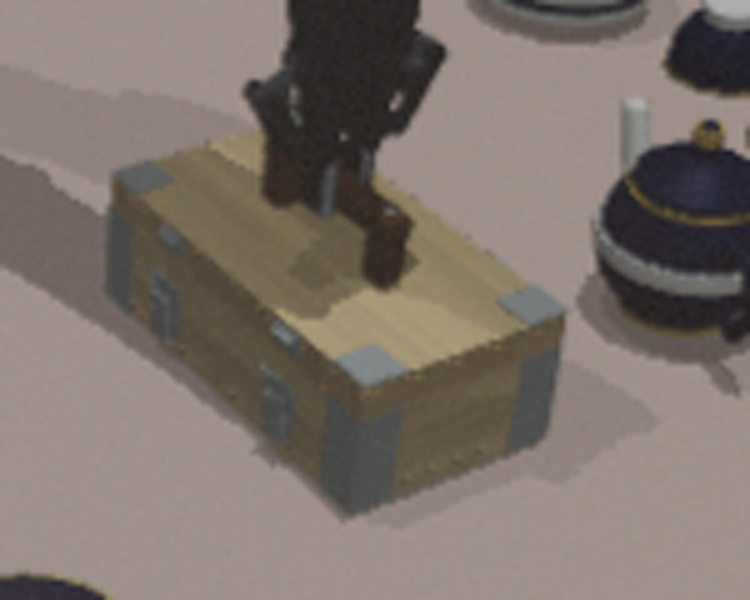

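The lid is flush with the case on all visible edges with no seal showing, and about 24 N is pressing it down. Handing in.

```bash
python3 -c "
from cell import bot, snapshot
print(bot.hand_in())"
```

```text
the job is handed in; nothing more can be done
None
```

The bowl is set down in the free pocket and released, and the lid is over both pins and pressed to a hard stop. I handed in at about 16 s with the gripper still holding the lid down at about 24 N.

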